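Unload the gauge tray onto the rack

ROBOT

A 6-joint arm with a two-finger parallel gripper is mounted at the origin on the work surface; the furniture and walls round the work are solid. World frame = base frame: x ahead of the robot, y to its left, z up, the work surface at z = 0. Lengths are in mm, angles in rad, forces in N, time in s.
With the tool pointing down it reaches from about 350 to 725 mm from the base axis. Payload 6 kg.
Tool frame: the origin (TCP) lies at the very end of the fingers, on their centre line; the grasp point (between the pads) lies 19 mm behind it (manip.grasp_offset is the distance from the TCP to the grasp point, in mm); y points along the fingers, x is the direction in which the jaws open and shut, and the axes are right-handed (so a half turn about y gives the same grasp; the last joint's range is limited). The gripper opens to 85 mm and grips with 20 to 120 N. Pads are 22 mm wide; open, the fingers measure 114 mm over their backs; the gripper's body (76 mm by 85 mm) begins 54 mm behind the grasp point. The pads swing forward as they close: fully open they stand 13 mm farther back than shut.
Start: joints at [-0.925, 0.04, 0.085, 0, -1.615, -0.334], TCP at [184.072, -571.044, 231.261] pointing down, gripper open.
Joint ranges: [-2.56, 2.56], [-1.29, 2.01], [-1.08, 1.49], [-3.29, 1.98], [-2.81, -0.18], [-2.99, 2.99]. Speed limits (rad/s): [2.57, 2.57, 3.01, 3.14, 3.14, 3.14].

INTERFACE

Orientations are given as a rotation vector (axis times angle).
In Python, from cell import manip, hand, solve_ik, imaging, workorder, status gives the robot as it stands. Calls block until the motion is done:
- manip.goto(position, orientation): joint-space move of the TCP to a pose.
- manip.movel(position, ori=None, max_speed=150, guard=None): straight line of the TCP; ori=None keeps the orientation; max_speed is the mean speed in mm/s. With guard (N) it stops when the force on the tool has changed by that much, and returns True; else False.
- manip.set_joints(angles): joint-space move.
- hand.move_gripper(opening, squeeze=None): finger opening in mm; squeeze is the grip in N (None keeps the last); returns when the fingers have stopped.
- manip.wait(seconds).
- solve_ik(position, orientation): joint angles nearest the present ones, or None.
- imaging.camera(name): name is "scene" or "top" or "wrist"; returns a dict with "image" (480x640x3 uint8, red, green, blue), "intrinsics" (3x3 intrinsics, pixels), "rvec" (rotation vector, rad) and "tvec" (3), from world to camera coordinates, as OpenCV has them; the wrist camera has in their place "hand_eye" (4x4, takes a point from camera to tool coordinates, whose origin is the TCP and whose axes are the tool frame's). Camera axes: x right, y down, z forward; pixel columns grow to the right and rows downward; lengths in mm; the calibration is good to about 2 mm. The wrist camera is an equidistant fisheye: a pixel r from the principal point sees the ray r / f radians off the axis. A picture is of the moment at which its call begins: read the wrist's pose just before it. There is no depth.
A pose or a line that the arm cannot do raises manip.PlanningError and nothing moves.
- workorder.finish_job(): hands the job in, once; it reports no verdict.
Readings, each from a call of its own:
- status.get_clock(): time.
- status.get_q(): joint angles.
- status.get_dq(): joint speeds.
- status.get_effort(): joint torques, N m.
- status.get_position(): TCP position.
- status.get_tool_rot(): TCP orientation.
- status.get_wrist_force(): force on the tool from outside, world axes, zero at the start.
- status.get_moment(): the same for the moment, N m.
- status.get_opening(): finger opening in mm.
Only numpy, scipy, OpenCV 4.12 (cv2) and the standard library are available. Lean on these libraries where they do the work, as an engineer would, in place of code of your own. Each camera call takes 0.05 s, during which the arm holds its last target. There are 200 camera calls.

TASK

Hook a fingertip behind the tall far lip of the slotted tray and drag it towards you until it sits against the stop strip. Then hang every gauge from it on the rack by its eye, one to a hook, and before letting go of each one tug it down gently until its hook has slid down about a centimetre in its guide, which shows that it is held; leave unused hooks up. Last, push the empty tray back, about 10 cm clear of the strip, without disturbing the things standing between.

Things in the scene. Friction and masses are not known exactly. Their poses are not given: they have to be found in the camera images.
- stop_left (a point): Point on the top far edge of the aluminium stop strip (the edge that the tray is dragged against), 260 mm left (+y) of the strip's middle. The strip is fixed flat on the bench along y, between the robot and everything else: 12 mm in x, 760 mm in y, 8 mm high.
- tray: Grey slotted tray, loose, 1.0 kg, 135 mm deep (x), 160 mm wide (y), left or right of the rack; -x side faces the robot. Origin on the bench; near side x = -60 mm, far side x = +75. Floor 4 thick, near and side walls 32 high, far wall 5 thick, 79 high with lip. Black ribs 26 high form upright slots at x = -28 and +28, y = +44 and -44 mm; they end at x = 40, so a fingertip fits inside the far wall.
- tray_front (a point): Middle of the bottom edge of the tray's near side (at tray x = -60 mm).
- tray_lip (a point): Middle of the top of the lip on the tray's far wall; the lip is 8 mm thick in x and 79 mm above the bench.
- rack: Fixed grey rack with four hooks, standing on the bench on the other side from the tray, 345 mm wide (y). Origin on the bench under the cross bar; the hooks point along its own -x (towards the robot at yaw 0). The cross bar's front face is at x = +2 mm and its top is 177 mm above the bench; the end posts are at y = +-165 mm and 178 mm high.
- hook_1_seat (a point): Seat of hook 1 (rack y = 120 mm): top of the level round prong (8 mm thick), half-way along it; axes as the rack's. 154 mm above the bench at the start; moves down with the hook. From the seat the prong runs 40 mm back to the cross bar and 28 mm forward (rack -x), where the tip turns up: top 12 mm above the seat, front end 38 mm before it.
- hook_1 (a joint): How far hook 1 has slid down in its guide, m: 0 = up (start), 0.018 = bottom stop. It is held by about 6 N of friction, so a hanging gauge alone does not move it; a downward pull on the gauge of about 4 to 7 N does, and it stays where it is left.
- hook_2_seat (a point): Seat of hook 2 (rack y = 40 mm): top of the level round prong (8 mm thick), half-way along it; axes as the rack's. 154 mm above the bench at the start; moves down with the hook. From the seat the prong runs 40 mm back to the cross bar and 28 mm forward (rack -x), where the tip turns up: top 12 mm above the seat, front end 38 mm before it.
- hook_2 (a joint): How far hook 2 has slid down in its guide, m: 0 = up (start), 0.018 = bottom stop. It is held by about 6 N of friction, so a hanging gauge alone does not move it; a downward pull on the gauge of about 4 to 7 N does, and it stays where it is left.
- hook_3_seat (a point): Seat of hook 3 (rack y = -40 mm): top of the level round prong (8 mm thick), half-way along it; axes as the rack's. 154 mm above the bench at the start; moves down with the hook. From the seat the prong runs 40 mm back to the cross bar and 28 mm forward (rack -x), where the tip turns up: top 12 mm above the seat, front end 38 mm before it.
- hook_3 (a joint): How far hook 3 has slid down in its guide, m: 0 = up (start), 0.018 = bottom stop. It is held by about 6 N of friction, so a hanging gauge alone does not move it; a downward pull on the gauge of about 4 to 7 N does, and it stays where it is left.
- hook_4_seat (a point): Seat of hook 4 (rack y = -120 mm): top of the level round prong (8 mm thick), half-way along it; axes as the rack's. 154 mm above the bench at the start; moves down with the hook. From the seat the prong runs 40 mm back to the cross bar and 28 mm forward (rack -x), where the tip turns up: top 12 mm above the seat, front end 38 mm before it.
- hook_4 (a joint): How far hook 4 has slid down in its guide, m: 0 = up (start), 0.018 = bottom stop. It is held by about 6 N of friction, so a hanging gauge alone does not move it; a downward pull on the gauge of about 4 to 7 N does, and it stays where it is left.
- gauge_1_tab (a point): Centre of the dark grip tab of gauge 1: flat steel snap gauge, 0.13 kg, 118 mm high, 42 wide (y), 8 thick (x), with a 8 mm notch at the bottom (the four differ only in it); upright in a slot of the tray, or absent. The tab is 14 mm wide (y), 10 thick (x), 34 high; this point is 101.5 mm above the gauge's underside. Axes: z up along the gauge, x through the plate.
- gauge_1_eye (a point): Middle of the upper edge of the window (eye) of gauge 1, where it rests on a hook: 25.5 mm below the tab centre. The window is 30 mm wide (y) and 36 mm high, straight down from this point, and goes right through the plate (x).
- gauge_2_tab (a point): Centre of the dark grip tab of gauge 2: flat steel snap gauge, 0.13 kg, 118 mm high, 42 wide (y), 8 thick (x), with a 14 mm notch at the bottom (the four differ only in it); upright in a slot of the tray, or absent. The tab is 14 mm wide (y), 10 thick (x), 34 high; this point is 101.5 mm above the gauge's underside. Axes: z up along the gauge, x through the plate.
- gauge_2_eye (a point): Middle of the upper edge of the window (eye) of gauge 2, where it rests on a hook: 25.5 mm below the tab centre. The window is 30 mm wide (y) and 36 mm high, straight down from this point, and goes right through the plate (x).
- gauge_3_tab (a point): Centre of the dark grip tab of gauge 3: flat steel snap gauge, 0.13 kg, 118 mm high, 42 wide (y), 8 thick (x), with a 20 mm notch at the bottom (the four differ only in it); upright in a slot of the tray, or absent. The tab is 14 mm wide (y), 10 thick (x), 34 high; this point is 101.5 mm above the gauge's underside. Axes: z up along the gauge, x through the plate.
- gauge_3_eye (a point): Middle of the upper edge of the window (eye) of gauge 3, where it rests on a hook: 25.5 mm below the tab centre. The window is 30 mm wide (y) and 36 mm high, straight down from this point, and goes right through the plate (x).
- gauge_4_tab (a point): Centre of the dark grip tab of gauge 4: flat steel snap gauge, 0.13 kg, 118 mm high, 42 wide (y), 8 thick (x), with a 26 mm notch at the bottom (the four differ only in it); upright in a slot of the tray, or absent. The tab is 14 mm wide (y), 10 thick (x), 34 high; this point is 101.5 mm above the gauge's underside. Axes: z up along the gauge, x through the plate.
- gauge_4_eye (a point): Middle of the upper edge of the window (eye) of gauge 4, where it rests on a hook: 25.5 mm below the tab centre. The window is 30 mm wide (y) and 36 mm high, straight down from this point, and goes right through the plate (x).
- bush: Bystander: black spacer bush, 45 mm diameter, 88 mm high, upright; origin at its underside.
- tin: Bystander: grease tin, 67 mm diameter, 36 mm high; origin at its underside.
- cap: Bystander: yellow shaft cap standing on end, 18 mm diameter, 32 mm high; origin at its underside.
Things that resemble listed ones, but are neither listed nor needed, are in the scene too. Leave any purple look-alike of the part that bears gauge_2_tab alone.

How it is judged:
By the outcome, as a careful person would: the job done as asked, in the order asked, and still so for the second after the job is handed in, with the robot touching nothing.
Of gauge_1, gauge_2, gauge_3, gauge_4 only 3 to 4 are there at a start; the rules pass over those that are not, and their reading is None.
At some moment in a run one of tray may be knocked a few centimetres aside while the robot is not near it.
It also fails if it takes over 208 s, if anything falls off the work surface, if the arm or the gripper's body presses on something with over 40 N, if the wrist force passes 120 N, or if a joint passes its speed limit or range.

## Working session

There is one attempt and no reset: what is moved stays moved. The work goes in short steps, each a Python script; the robot and the scene stay as the last script left them, time stands still between calls to the robot, and variables do not carry over. Pictures are saved under pics/ and viewed, about 12 in all and at most 16, crops included, and the job is handed in when it is done.

```bash
ls; mkdir -p pics; python3 - <<'E'
from cell import manip, hand, solve_ik, imaging, workorder, status
import cv2,numpy as np
for n in ["scene","top"]:
    c=imaging.camera(n); cv2.imwrite(f"pics/{n}0.png",c["image"][:,:,::-1])
    print(n,c["intrinsics"].tolist(),np.ravel(c["rvec"]),np.ravel(c["tvec"]))
print(status.get_tool_rot(),status.get_clock(),manip.grasp_offset)
E
```

```text
pics
scene [[515.7345813336067, 0.0, 315.2516643401124], [0.0, 515.7345813336067, 239.4175723862048], [0.0, 0.0, 1.0]] [ 0.86660246 -2.35339919  1.22842186] [ 383.00936832  295.8809693  1033.40836935]
top [[585.0633587023433, 0.0, 315.0244805867404], [0.0, 585.0633587023433, 231.83799840323542], [0.0, 0.0, 1.0]] [ 2.15745826 -2.14241572  0.13253387] [  10.54110124  521.00811816 1327.81336904]
[-1.04378403 -1.43547366  1.43400953] 0.1 18.700000000000003
```

View pics/scene0.png

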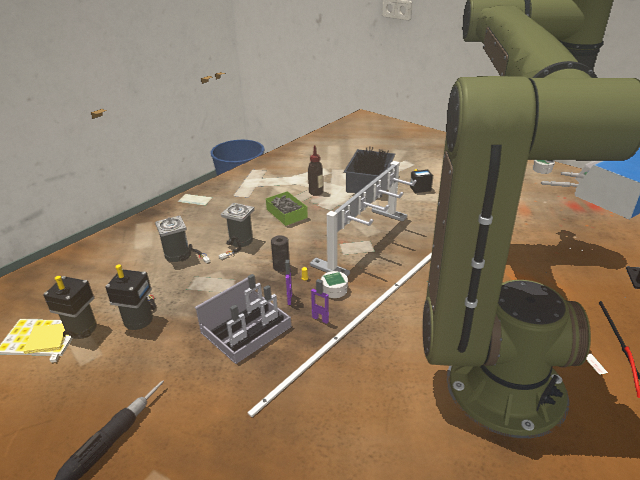

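View pics/top0.png

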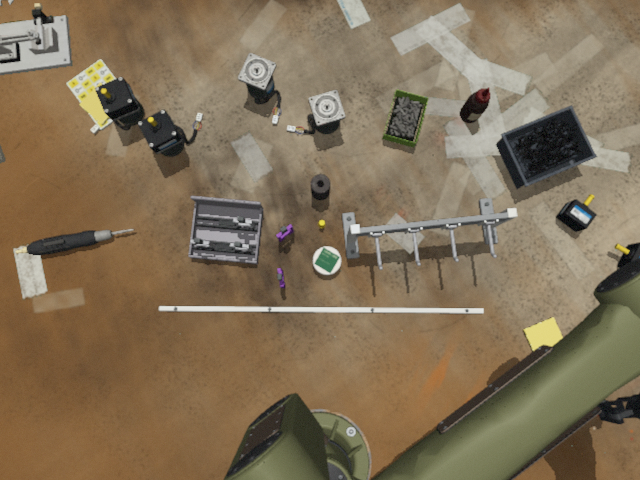

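The scene view shows the tray at (245,318), the rack at (370,210), and two purple look-alike gauges at (289,285) and (320,303). In the top view the tray is at (226,231), the purple ones at (285,233) and (281,278), the bush at (320,187), the cap at (321,224) and the tin at (326,261). The real gauges (grey, dark tabs) stand in the tray. I'll zoom in next.

```bash
cat > h.py <<'E'
from cell import manip, hand, solve_ik, imaging, workorder, status
import cv2,numpy as np
from scipy.spatial.transform import Rotation as R
def unproj(c,uv,z):
    Rm=cv2.Rodrigues(np.array(c["rvec"],float))[0]; t=np.ravel(c["tvec"])
    d=Rm.T@np.linalg.inv(c["intrinsics"])@np.array([uv[0],uv[1],1.]); o=-Rm.T@t
    return (o+d*(z-o[2])/d[2]).round(1)
def proj(c,P):
    return cv2.projectPoints(np.array(P,float).reshape(-1,3),np.array(c["rvec"],float),np.array(c["tvec"],float),c["intrinsics"],None)[0][:,0]
def down(yaw):
    # tool y (fingers) down -> world -z ; jaws (tool x) along direction yaw in world
    x=np.array([np.cos(yaw),np.sin(yaw),0]); y=np.array([0,0,-1.]); 
    return R.from_matrix(np.c_[x,y,np.cross(x,y)]).as_rotvec()
def crop(img,x0,y0,w,h,s,name,pts=[]):
    im=cv2.resize(np.ascontiguousarray(img[y0:y0+h,x0:x0+w,::-1]),None,fx=s,fy=s,interpolation=cv2.INTER_CUBIC)
    for p in pts: cv2.drawMarker(im,(int((p[0]+.5-x0)*s),int((p[1]+.5-y0)*s)),(0,0,255),cv2.MARKER_CROSS,12,1)
    return im if name is None else cv2.imwrite(name,im)
E
python3 - <<'E'
from h import *
t=imaging.camera("top");s=imaging.camera("scene")
a=crop(t["image"],180,185,100,100,4,None);b=crop(t["image"],335,190,200,80,4,None)[:, :]
cv2.imwrite("pics/c1.png",np.vstack([np.hstack([a,crop(s["image"],190,255,100,100,4,None)]),np.zeros((4,800,3),np.uint8)]))
cv2.imwrite("pics/c2.png",b)
im=t["image"]
print(R.from_rotvec(status.get_tool_rot()).as_matrix().round(2).tolist())
for uv,z in [((160,309),8),((483,311),8)]: print(uv,unproj(t,uv,z))
E
```

```text
[[-0.31, -0.0, -0.95], [0.95, 0.0, -0.31], [0.0, -1.0, 0.0]]
(160, 309) [340.1 375.4   8. ]
(483, 311) [ 341.1 -377.8    8. ]
```

View pics/c1.png

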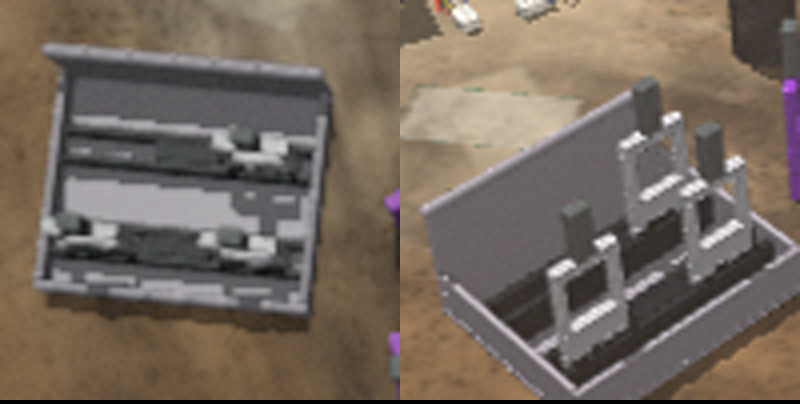

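View pics/c2.png

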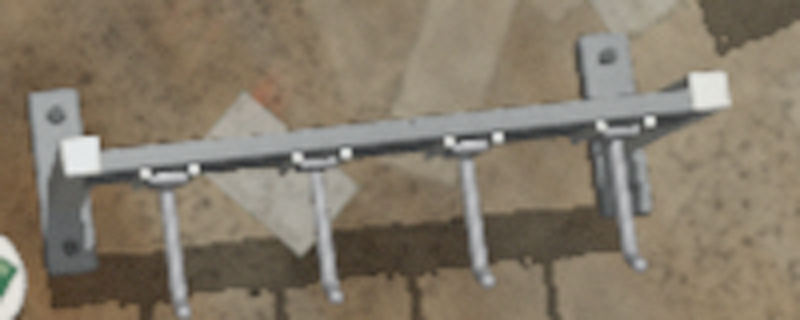

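The crops show three gauges, in the tray's near-left, near-right and far-right slots; far-left is empty. The rack has four hooks and is slightly yawed. Candidates for the gauges: grey ones in the tray at top-px (198,241), (239,244), (241,219), and purple standing ones at (285,233), (281,278). I choose the grey ones. Next I'll work out poses.

```bash
python3 - <<'E'
from h import *
t=imaging.camera("top");s=imaging.camera("scene")
T=lambda x,y,z,ox,oy,k=4:(unproj(t,(ox+x/k-.5,oy+y/k-.5),z))
def S(x,y,z): return unproj(s,(190+(x-400)/4-.5,255+y/4-.5),z)
print("lip L,R",T(45,50,79,180,185),T(325,72,79,180,185))
print("near bottom-edge corners z32",T(38,287,32,180,185),T(307,310,32,180,185))
print("scene lip L",S(425,210,79)," R",S(640,85,79)); print("scene near corners z32 L",S(575,385,32))
for n,p in dict(fr=(243,138),nl=(70,224),nr=(234,238)).items(): print(n,T(*p,122.5,180,185))
for n,p in dict(fr=(646,85),nl=(577,206),nr=(709,129)).items(): print(n,S(*p,122.5))
a=T(80,155,178,335,190);b=T(709,90,178,335,190);print("posts",a,b,(a+b)/2,np.hypot(*(a-b)[:2]))
for p in [(182,310),(335,295),(487,280),(638,264)]: print("hooktip",T(*p,166,335,190))
for n,uv,z in [("pur1",(285,233),60),("pur2",(281,278),60),("tin",(326,261),36),("cap",(321,224),32),("bush",(320,183),88)]: print(n,unproj(t,uv,z))
print("strip",unproj(t,(160,306.5),8),unproj(t,(483,308.5),8))
E
```

```text
lip L,R [593.  296.8  79. ] [581.3 137.4  79. ]
near bottom-edge corners z32 [462.1 306.5  32. ] [449.8 149.9  32. ]
scene lip L [595.3 298.   79. ]  R [585.1 146.7  79. ]
scene near corners z32 L [471.  305.2  32. ]
fr [536.5 177.  122.5]
nl [488.6 270.  122.5]
nr [481.6 180.5 122.5]
fr [538.7 179.5 122.5]
nl [492.1 271.7 122.5]
nr [483.9 184.  122.5]
posts [510.  -69.1 178. ] [ 546.3 -396.7  178. ] [ 528.15 -232.9   178.  ] 329.60499086027204
hooktip [ 430.6 -122.8  166. ]
hooktip [ 439.  -202.5  166. ]
hooktip [ 447.3 -281.7  166. ]
hooktip [ 456.2 -360.5  166. ]
pur1 [514.4  82.5  60. ]
pur2 [411.8  90.1  60. ]
tin [452.9 -11.7  36. ]
cap [5.398e+02 4.000e-01 3.200e+01]
bush [625.2   3.3  88. ]
strip [345.9 375.6   8. ] [ 346.9 -378.     8. ]
```

```bash
python3 - <<'E'
from h import *
o=down(np.pi/2)
hand.move_gripper(0,40)
manip.goto([430,-300,330],o); manip.goto([618,224,240],o)
manip.movel([618,224,48],max_speed=120)
f0=np.array(status.get_wrist_force())
print(manip.movel([585,224,48],max_speed=30,guard=2.5),status.get_position())
x=status.get_position()[0]
print(manip.movel([503,224,48],max_speed=60,guard=30),status.get_position(),np.array(status.get_wrist_force())-f0)
for k in range(12):
    p=status.get_position(); g=manip.movel([p[0]-3,224,48],max_speed=15,guard=9)
    print(status.get_position()[0],(np.array(status.get_wrist_force())-f0).round(1),g)
    if g: break
t=imaging.camera("top");cv2.imwrite("pics/t.png",t["image"][:,:,::-1])
crop(t["image"],160,200,200,130,4,"pics/c3.png")
print(status.get_clock())
E
```

```text
True [603.52399781 224.07429228  47.85074775]
False [503.33305819 223.91987519  47.47216993] [ 4.77593535  0.15269584 -3.36012369]
500.7613761873533 [ 5.5  0.4 -3.3] False
499.49403604540896 [ 8.9  1.6 -3. ] False
498.8749856689705 [10.3  3.5 -1.4] False
498.6310530313323 [11.3  3.3 -1.1] False
498.5154301288574 [11.3  3.3 -1.6] False
498.47237635933215 [10.8  3.2 -1.2] False
498.46955675147603 [11.   3.5 -0.2] False
498.4727740919641 [11.   3.4 -1.2] False
498.4541081903249 [12.2  4.4 -1.1] False
498.4535440315768 [11.9  4.5 -0.8] False
498.4635208456321 [11.   3.5 -0.4] False
498.45980654236166 [11.4  3.4 -0.2] False
11.9
```

View pics/c3.png

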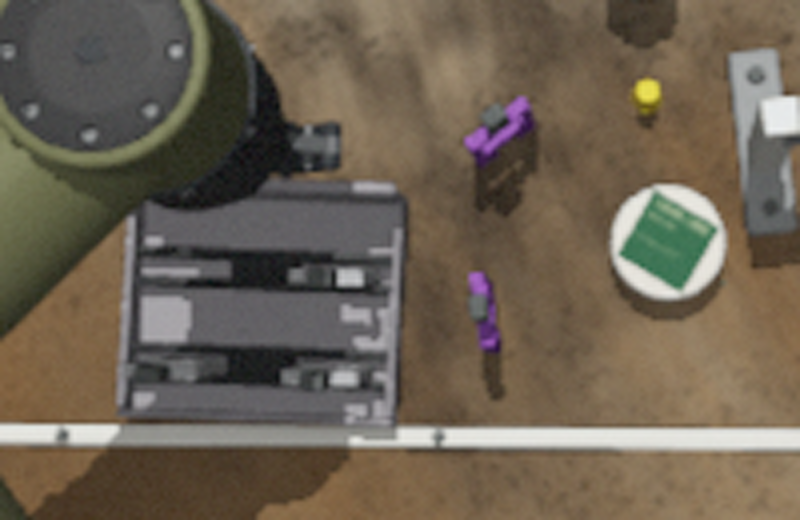

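The tray's right corner touches the strip. The left corner is still a few mm away, so I'll pull at the left part of the lip too.

```bash
python3 - <<'E'
from h import *
o=down(np.pi/2)
def pull(y):
    manip.movel([515,y,48],max_speed=80)
    manip.movel([503,y,48],max_speed=60)
    f0=np.array(status.get_wrist_force()); x=503
    for k in range(12):
        x-=1.5; manip.movel([x,y,48],max_speed=20)
        f=(np.array(status.get_wrist_force())-f0)
        if f[0]>10: break
    print(y,x,status.get_position(),f.round(1))
pull(265);pull(190);pull(228)
p=status.get_position()
manip.movel([525,228,48],max_speed=80);manip.movel([525,228,260],max_speed=200)
manip.goto([480,-30,300],o)
t=imaging.camera("top");cv2.imwrite("pics/t.png",t["image"][:,:,::-1]); s=imaging.camera("scene")
cv2.imwrite("pics/c4.png",np.hstack([crop(t["image"],180,220,100,100,4,None),crop(s["image"],205,275,100,100,4,None)]))
print(status.get_clock())
E
```

```text
265 494.0 [496.66434844 265.92226698  49.91750724] [11.4  3.3 -1.5]
190 495.5 [497.09237415 190.15689697  48.875565  ] [10.3 -0.2 -1.9]
228 494.0 [496.60402616 228.11822029  49.79561202] [10.9 -1.1 -1.1]
22.6083
```

View pics/c4.png

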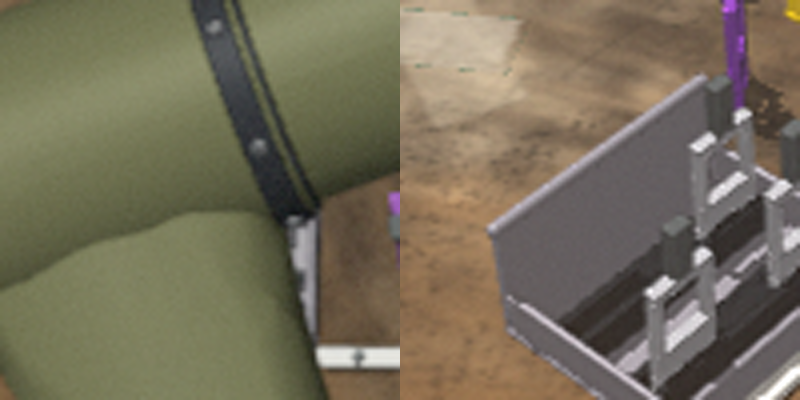

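Pulling at y=190 and y=265 stops at about the same x (497), so the tray is flush. Now I'll look at the rack with the wrist camera while the top camera sees the tray.

```bash
cat >> h.py <<'E'
def wcam():
    p=np.array(status.get_position()); Rt=R.from_rotvec(status.get_tool_rot()).as_matrix()
    c=imaging.camera("wrist"); c["p"]=p; c["Rt"]=Rt; return c
def wunproj(c,uv,z):
    K=np.array(c["intrinsics"]); H=np.array(c["hand_eye"])
    v=np.array([(uv[0]-K[0,2])/K[0,0],(uv[1]-K[1,2])/K[1,1]]); th=np.hypot(*v)
    d=np.r_[v/max(th,1e-9)*np.sin(th),np.cos(th)]
    d=c["Rt"]@H[:3,:3]@d; o=c["p"]+c["Rt"]@H[:3,3]
    return (o+d*(z-o[2])/d[2]).round(1)
def wproj(c,P):
    H=np.array(c["hand_eye"]); K=np.array(c["intrinsics"]); out=[]
    for q in np.atleast_2d(P):
        a=H[:3,:3].T@(c["Rt"].T@(np.array(q,float)-c["p"])-H[:3,3])
        r=np.hypot(a[0],a[1]); th=np.arctan2(r,a[2]); out.append([K[0,2]+K[0,0]*th*a[0]/r,K[1,2]+K[1,1]*th*a[1]/r])
    return np.array(out)
E
python3 - <<'E'
from h import *
manip.goto([420,-235,330],down(np.pi/2))
c=wcam();print(c["hand_eye"],c["intrinsics"])
t=imaging.camera("top"); s=imaging.camera("scene")
import pickle; pickle.dump((c,t,s),open("look.pkl","wb"))
o=np.array([528.15,-232.9]);X=np.array([.994,.11]);Y=np.array([-.11,.994])
cv2.imwrite("pics/w1.png",c["image"][:,:,::-1])
cv2.imwrite("pics/c5.png",np.hstack([crop(t["image"],180,220,100,100,4,None),crop(s["image"],205,275,100,100,4,None)]))
print(status.get_clock())
E
```

```text
[[ 9.99999917e-01  3.73051585e-04 -1.62726220e-04  6.09106906e-02]
 [ 2.59448463e-04 -2.76247198e-01  9.61086582e-01 -1.42544043e+02]
 [ 3.13582211e-04 -9.61086545e-01 -2.76247272e-01  7.19531562e+01]
 [ 0.00000000e+00  0.00000000e+00  0.00000000e+00  1.00000000e+00]] [[371.64829954   0.         317.00256297]
 [  0.         371.64829954 233.43751658]
 [  0.           0.           1.        ]]
23.625
```

View pics/w1.png

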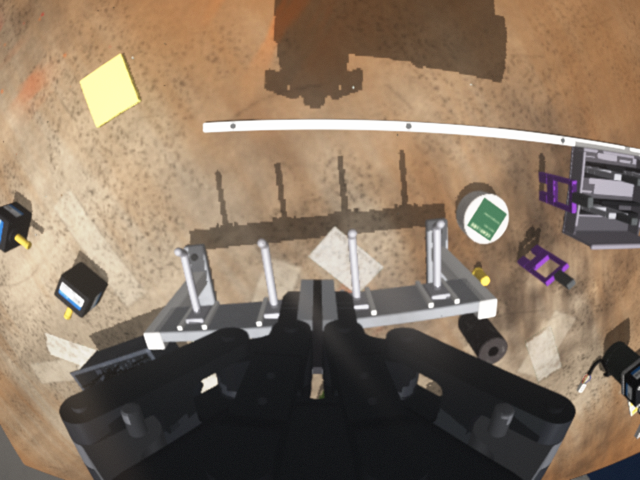

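View pics/c5.png

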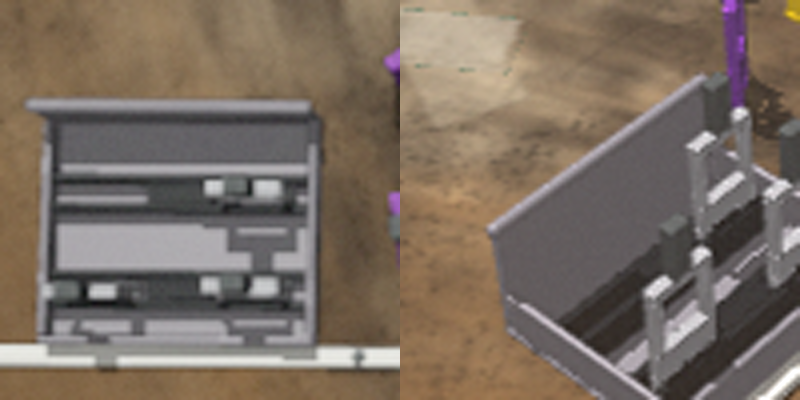

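The tray is flush on the strip. In the wrist view the hook tip balls are at about (180,252), (262,243), (351,232), (440,223). In the top crop the tab tops are at (236,187), (67,291), (236,286).

```bash
python3 - <<'E'
from h import *
import pickle; c,t,s=pickle.load(open("look.pkl","rb"))
T=lambda x,y,z:unproj(t,(180+x/4-.5,220+y/4-.5),z)
S=lambda x,y,z:unproj(s,(205+(x-400)/4-.5,275+y/4-.5),z)
for n,a,b in [("fr",(236,185),(717,83)),("nl",(67,289),(677,222)),("nr",(236,284),None)]: print(n,T(*a,122.5),b and S(*b,122.5))
print("lip",T(27,105,79),T(310,105,79),S(492,232,79),S(702,80,79))
tips=np.array([wunproj(c,p,166) for p in [(440,223),(351,232),(262,243),(180,252)]]);print(tips)
d=tips[0]-tips[3];print("yaw",-np.arctan2(d[0],d[1]),np.hypot(*d[:2]))
print("posts",wunproj(c,(487,307),178),wunproj(c,(153,341),178))
yaw=-np.arctan2(d[0],d[1]); X=np.r_[np.cos(yaw),np.sin(yaw),0]
pr=[tips.mean(0)+ y*np.r_[-np.sin(yaw),np.cos(yaw),0]+34*X+[0,0,-12] for y in (120,40,-40,-120)]
print(np.round(pr,1))
for p in pr: print(proj(t,[p])[0].round(1),proj(s,[p])[0].round(1),proj(s,[p+np.r_[-34*X[:2],12]])[0].round(1),proj(t,[p+np.r_[-34*X[:2],12]])[0].round(1))
im=crop(s["image"],320,140,130,130,5,None); cv2.imwrite("pics/s_rack.png",im)
E
```

```text
fr [434.3 178.3 122.5] [435.7 180.8 122.5]
nl [377.7 267.8 122.5] [378.4 268.3 122.5]
nr [381.  177.  122.5] None
lip [481.6 303.   79. ] [482.7 143.9  79. ] [480.9 305.2  79. ] [481.4 149.3  79. ]
[[ 426.7 -125.8  166. ]
 [ 435.  -205.1  166. ]
 [ 445.  -282.2  166. ]
 [ 454.  -359.3  166. ]]
yaw 0.11638808665628464 235.09049321484696
posts [506.1 -71.3 178. ] [ 545.  -398.4  178. ]
[[ 460.  -120.   154. ]
 [ 469.3 -199.4  154. ]
 [ 478.6 -278.9  154. ]
 [ 487.9 -358.3  154. ]]
[378.  253.5] [360.6 220. ] [372.8 219.9] [380.6 269.1]
[415.6 249.3] [376.3 206. ] [388.3 205.6] [418.7 264.9]
[453.2 245.2] [390.8 193.1] [402.6 192.5] [456.8 260.7]
[490.8 241.1] [404.2 181.2] [415.8 180.4] [494.9 256.5]
```

View pics/s_rack.png

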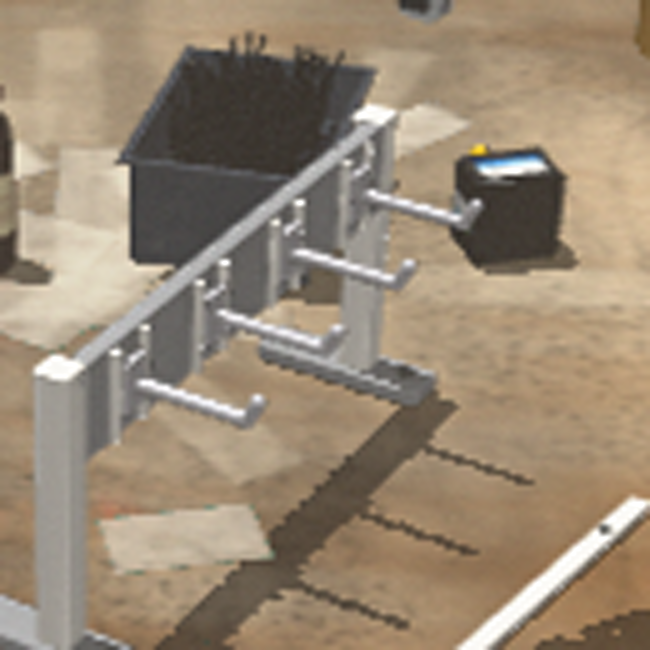

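Seats check out against both fixed cameras to about 2 mm. Three gauges go on hooks 3, 2 and 1, in that order. First gauge now.

```bash
cat >> h.py <<'E'
YAW=0.114
SEAT={1:(461,-120),2:(470,-199.5),3:(479,-279)}
GZ=89.5   # TCP height at grasp; tab centre = TCP+16
def pick(x,y,yaw=0.):
    hand.move_gripper(36,50)
    manip.goto([x,y,200],down(yaw))
    manip.movel([x,y,130],max_speed=150)
    g=manip.movel([x,y,GZ],max_speed=50,guard=6)
    hand.move_gripper(0,50); manip.wait(0.2)
    print("pick guard",g,"open",status.get_opening(),status.get_position())
    manip.movel([x,y,265],max_speed=130)
    print("lifted open",status.get_opening())
def hang(n,yaw=YAW,back=-5):
    X=np.r_[np.cos(yaw),np.sin(yaw)]; s=np.array(SEAT[n])+back*X; a=s-75*X
    o=down(yaw)
    manip.goto([*a,265],o); manip.movel([*a,184],max_speed=130)
    g=manip.movel([*s,184],max_speed=60,guard=5)
    print("insert guard",g,status.get_position())
    if g: return False
    manip.movel([*s,168],max_speed=60); manip.wait(.2)
    f0=np.array(status.get_wrist_force())
    g=manip.movel([*s,154],max_speed=12,guard=3.0); zc=status.get_position()[2]
    print("contact",g,zc,(np.array(status.get_wrist_force())-f0).round(1))
    if not g: return False
    z=zc
    for k in range(16):
        z-=1.0; manip.movel([*s,z],max_speed=15)
        zz=status.get_position()[2]
        if zc-zz>10.3: break
    print("tug",k,zc-zz,(np.array(status.get_wrist_force())-f0).round(1))
    return True
def release(n,yaw=YAW,back=-5):
    hand.move_gripper(26,50); manip.wait(.2)
    p=status.get_position(); manip.movel([p[0],p[1],240],max_speed=100)
    X=np.r_[np.cos(yaw),np.sin(yaw)]; a=p[:2]-60*X; manip.movel([*a,265],max_speed=150)
E
python3 - <<'E'
from h import *
pick(378.5,268)
print(hang(3),status.get_clock())
s=imaging.camera("scene");t=imaging.camera("top")
cv2.imwrite("pics/h1.png",np.hstack([crop(s["image"],330,140,100,130,4,None),crop(t["image"],180,210,100,130,4,None)]))
E
```

```text
pick guard False open 9.019471207871973 [378.89688648 268.18690962  89.97665731]
lifted open 9.174265922380991
insert guard False [ 473.8289958  -279.64298001  184.13767585]
contact True 163.2592629022285 [1.4 1.2 4.9]
tug 10 11.13004287615135 [0.7 0.  4.7]
True 40.85
```

View pics/h1.png

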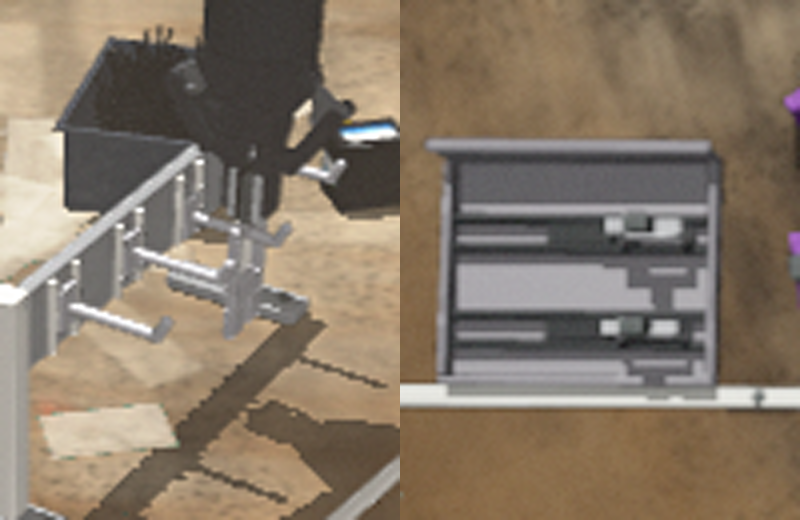

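Gauge 1 of 3 is threaded on hook 3, with about 11 mm of slide at 4.7 N. The tray is unmoved (lip at the same pixels). Next I release it and do the second, with an automatic tray-shift check before each pick.

```bash
cat >> h.py <<'E'
def shift():
    import pickle; ref=pickle.load(open("look.pkl","rb"))[1]["image"]
    im=imaging.camera("top")["image"]
    tp=ref[241:256,183:264]; r=cv2.matchTemplate(im[180:330,130:330],tp,cv2.TM_CCOEFF_NORMED); _,v,_,l=cv2.minMaxLoc(r)
    print("tray shift px",l[0]+130-183,l[1]+180-241,"score",round(v,3)); return l[0]+130==183 and l[1]+180==241 and v>.9
E
python3 - <<'E'
from h import *
release(3)
if shift():
    pick(378.5,179)
    print(hang(2),status.get_clock())
    print(shift())
s=imaging.camera("scene")
crop(s["image"],330,140,130,130,4,"pics/h2.png")
E
```

```text
tray shift px 0 0 score 0.995
pick guard False open 9.37881490262419 [378.92828085 179.15987924  89.94302975]
lifted open 8.760557441997369Traceback (most recent call last):
  File "<stdin>", line 5, in <module>
  File "h.py", line 48, in hang
    manip.goto([*a,265],o); manip.movel([*a,184],max_speed=130)
    ~~~~~~~~~~^^^^^^^^^^^^
cell.PlanningError: the arm cannot take that pose within its joint ranges
```

```bash
python3 - <<'E'
from h import *
print(np.round(status.get_q(),2),status.get_position())
for n in (1,2):
  for dx in (-80,-60,-40,-5):
    for z in (265,240,200,184,155):
      r=[]
      for yw in (YAW,YAW+np.pi):
        X=np.r_[np.cos(YAW),np.sin(YAW)]; p=np.array(SEAT[n])+dx*X
        q=solve_ik([*p,z],down(yw)); r.append(None if q is None else np.round(q,2).tolist())
      print(n,dx,z,r)
E
```

```text
[ 0.93 -0.45 -0.27 -0.   -1.75  2.21] [378.23279095 178.88745477 264.06026434]
1 -80 265 [None, [0.18, -0.49, -0.3, 0.0, -1.76, -0.07]]
1 -80 240 [None, [0.18, -0.51, -0.35, 0.0, -1.72, -0.07]]
1 -80 200 [None, [0.18, -0.52, -0.44, 0.0, -1.65, -0.07]]
1 -80 184 [None, [0.18, -0.52, -0.47, 0.0, -1.63, -0.07]]
1 -80 155 [None, [0.18, -0.52, -0.52, 0.0, -1.57, -0.07]]
1 -60 265 [None, [0.18, -0.44, -0.27, 0.0, -1.75, -0.07]]
1 -60 240 [None, [0.18, -0.45, -0.32, 0.0, -1.7, -0.07]]
1 -60 200 [None, [0.18, -0.46, -0.4, 0.0, -1.63, -0.07]]
1 -60 184 [None, [0.18, -0.46, -0.43, 0.0, -1.61, -0.07]]
1 -60 155 [None, [0.18, -0.46, -0.48, 0.0, -1.55, -0.07]]
1 -40 265 [None, [0.18, -0.39, -0.23, 0.0, -1.73, -0.06]]
1 -40 240 [None, [0.18, -0.4, -0.28, 0.0, -1.69, -0.06]]
1 -40 200 [None, [0.18, -0.41, -0.36, 0.0, -1.62, -0.06]]
1 -40 184 [None, [0.18, -0.41, -0.39, 0.0, -1.59, -0.06]]
1 -40 155 [None, [0.18, -0.41, -0.44, 0.0, -1.54, -0.06]]
1 -5 265 [None, [0.17, -0.3, -0.16, 0.0, -1.71, -0.06]]
1 -5 240 [None, [0.17, -0.31, -0.21, 0.0, -1.66, -0.06]]
1 -5 200 [None, [0.17, -0.31, -0.29, 0.0, 
[... 573 characters left out ...]
0, -1.6, 0.14]]
2 -60 184 [None, [-0.02, -0.35, -0.35, 0.0, -1.57, 0.14]]
2 -60 155 [None, [-0.02, -0.35, -0.4, 0.0, -1.52, 0.14]]
2 -40 265 [None, [-0.02, -0.29, -0.15, 0.0, -1.71, 0.13]]
2 -40 240 [None, [-0.02, -0.29, -0.2, 0.0, -1.66, 0.13]]
2 -40 200 [None, [-0.02, -0.3, -0.28, 0.0, -1.59, 0.13]]
2 -40 184 [None, [-0.02, -0.3, -0.31, 0.0, -1.56, 0.13]]
2 -40 155 [None, [-0.02, -0.3, -0.36, 0.0, -1.51, 0.13]]
2 -5 265 [None, [-0.01, -0.2, -0.08, 0.0, -1.69, 0.12]]
2 -5 240 [None, [-0.01, -0.21, -0.13, 0.0, -1.65, 0.12]]
2 -5 200 [None, [-0.01, -0.21, -0.21, 0.0, -1.57, 0.12]]
2 -5 184 [None, [-0.01, -0.21, -0.24, 0.0, -1.55, 0.12]]
2 -5 155 [None, [-0.01, -0.21, -0.29, 0.0, -1.49, 0.12]]
```

Only the half-turned branch is reachable for this hook. The gauge is symmetric, so I'll use that.

```bash
sed -i 's/    o=down(yaw)$/    o=down(yaw+flip)/; s/def hang(n,yaw=YAW,back=-5)/def hang(n,yaw=YAW,back=-5,flip=np.pi)/' h.py
python3 - <<'E'
from h import *
print(hang(2),status.get_clock())
shift()
s=imaging.camera("scene")
crop(s["image"],330,140,130,130,4,"pics/h2.png")
E
```

```text
insert guard False [ 464.86498353 -200.1347836   184.186497  ]
contact True 163.2370492990149 [-0.4  1.2  5.1]
tug 10 11.102013555033608 [ 0.4 -0.   4.4]
True 59.075
tray shift px 0 0 score 0.995
```

View pics/h2.png

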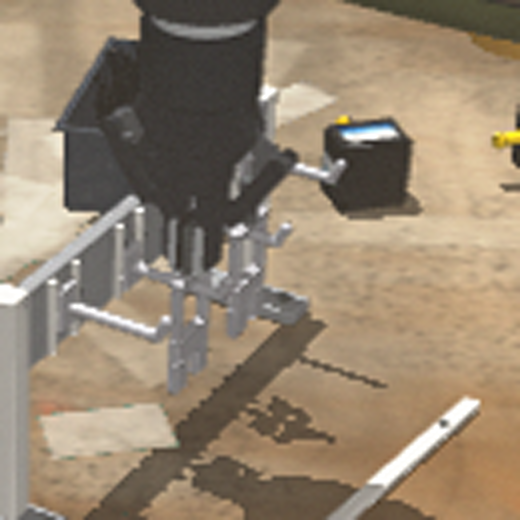

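Gauge 2 of 3 is on hook 2 at its seat, and the tray is unmoved. Now the third.

```bash
python3 - <<'E'
from h import *
release(2)
if shift():
    X=np.pi
    for yw in (np.pi,0.):
        if solve_ik([434.5,179.5,90],down(yw)) is not None: break
    print("yaw",yw)
    pick(434.5,179.5,yw)
    print(hang(1),status.get_clock())
    if shift() is not None: pass
    s=imaging.camera("scene"); crop(s["image"],330,140,130,130,4,"pics/h3a.png")
    release(1)
    manip.goto([420,-30,330],down(np.pi/2))
s=imaging.camera("scene")
crop(s["image"],320,140,130,130,4,"pics/h3.png");print(status.get_clock())
E
```

```text
tray shift px 0 0 score 0.995
yaw 3.141592653589793
pick guard False open 9.015237823291919 [434.93685361 179.64851826  89.96229167]
lifted open 9.15009070762297
insert guard False [ 455.87478391 -120.61927979  184.16251493]
contact True 163.36627025389296 [-0.9  0.1  4.4]
tug 10 11.038965994051011 [-0.4 -0.6  5.7]
True 73.9917
tray shift px -7 64 score 0.672
77.9333
```

View pics/h3.png

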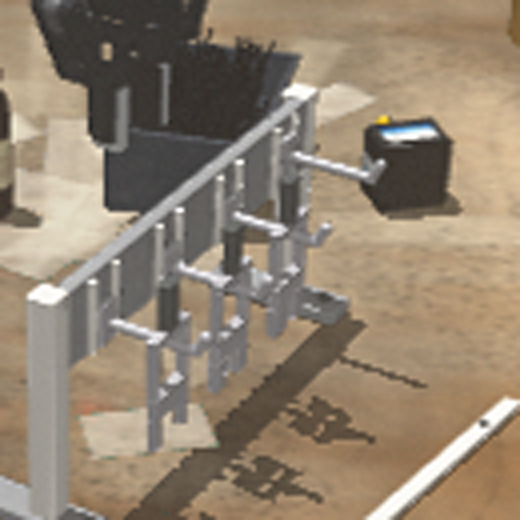

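All three gauges hang, with hooks 1–3 lowered and hook 4 still up. The last tray match was poor, from either occlusion or a knock, so I'll look again.

```bash
python3 - <<'E'
from h import *
manip.goto([420,-235,330],down(np.pi/2))
print(shift())
t=imaging.camera("top"); crop(t["image"],150,180,200,150,4,"pics/t3.png")
E
```

```text
tray shift px 0 0 score 0.994
True
```

View pics/t3.png

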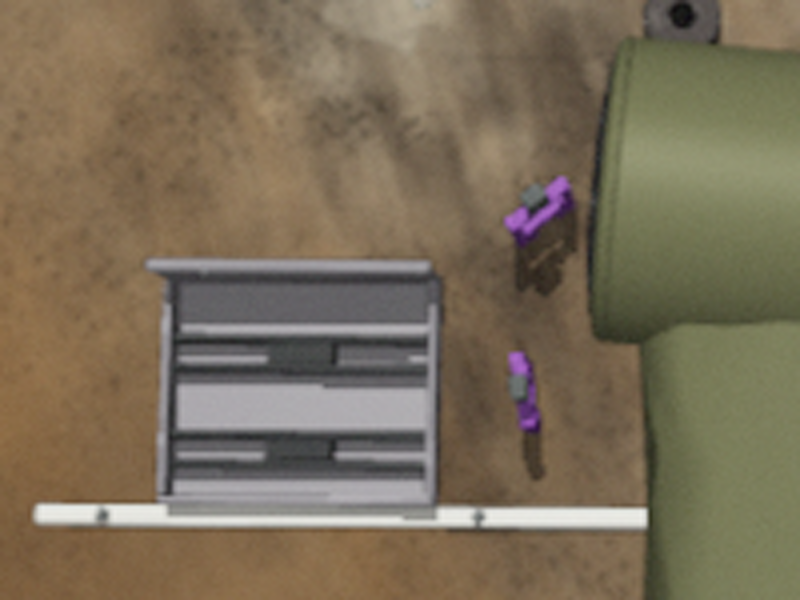

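The tray is empty and flush. Now I push it back, with two spread fingertips on the near wall so it stays square.

```bash
python3 - <<'E'
from h import *
o=down(np.pi/2)
print([solve_ik([x,224,z],o) is not None for x,z in ((322,200),(322,17),(440,17))])
hand.move_gripper(60,40)
manip.goto([322,224,180],o); manip.movel([322,224,17],max_speed=100)
g=manip.movel([350,224,17],max_speed=25,guard=2); x=status.get_position()[0]; print(g,x)
print(manip.movel([x+101,224,17],max_speed=50,guard=30),status.get_position())
manip.movel([x+70,224,17],max_speed=80);manip.movel([x+70,224,250],max_speed=150)
hand.move_gripper(20)
manip.goto([420,-235,330],o)
t=imaging.camera("top"); s=imaging.camera("scene")
a=crop(t["image"],150,150,200,180,4,None); cv2.imwrite("pics/t4.png",cv2.resize(a,None,fx=.8,fy=.8)); 
import pickle; pickle.dump(t,open("t4.pkl","wb")); cv2.imwrite("pics/s4.png",s["image"][:,:,::-1])
print(status.get_clock())
E
```

```text
[True, True, True]
True 338.38109049337527
False [438.11489617 223.68580637  16.23896914]
90.2667
```

View pics/t4.png

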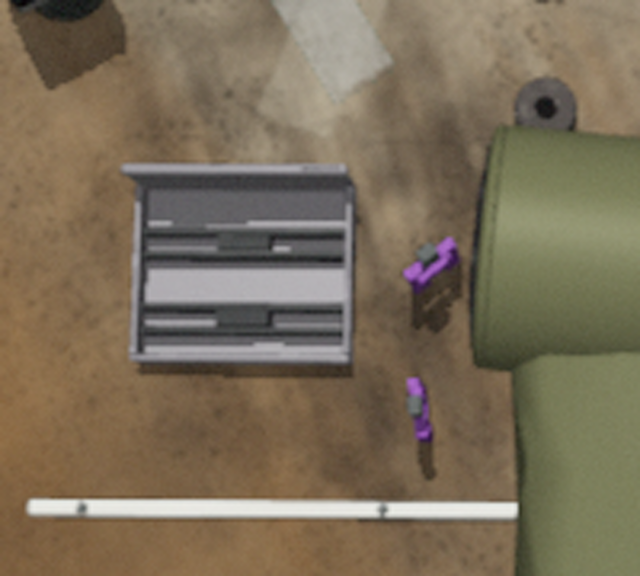

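```bash
python3 - <<'E'
from h import *
import pickle; t=pickle.load(open("t4.pkl","rb"))
for p,z in [((140,360),32),((345,361),32),((130,172),79),((345,170),79),((240,500),8)]: print(unproj(t,(150+p[0]/3.2-.5,150+p[1]/3.2-.5),z))
E
```

```text
[448.8 296.2  32. ]
[449.1 147.4  32. ]
[578.6 297.7  79. ]
[581.  145.2  79. ]
[348.8 224.7   8. ]
```

View pics/s4.png

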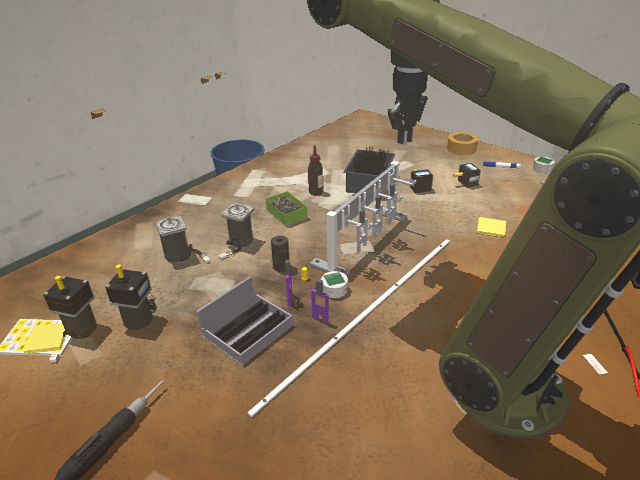

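The tray stands square, 100 mm clear of the strip. Three gauges hang on hooks 1–3, and the bystanders and purple pieces are where they started. I'm handing in.

```bash
python3 -c "
from h import *
workorder.finish_job();print(status.get_clock())"
```

```text
the job is handed in; nothing more can be done
the job is handed in; nothing more can be done
```

The job is done and handed in, finished at about 90 s on the robot's clock against the 208 s limit.

- **Drag:** I pulled the tray by its far lip. It first met the strip at one corner, so I pulled again left, right and centre. The left and right pulls then stopped within 0.5 mm of each other in x.
- **Gauges:** Three gauges were present, and all three now hang on hooks 1, 2 and 3. I tugged each one about 11 mm down, at roughly 4.4–5.7 N, before letting go. The 11 mm is the gripper's travel after contact; I did not measure the hooks' slide separately. The scene picture shows the three hooks lowered and hook 4 still up. Two gauges were turned half round to suit the arm's reach, which makes no difference to a symmetric gauge.
- **Push back:** I pushed the empty tray back off the strip. The last picture puts its near side about 100 mm clear of the strip and square to it. The bush, tin, cap and purple look-alikes stand where they were.

Two checks disagreed along the way:
- One tray-position check gave a poor match because the arm was in the way. A clear view straight afterwards showed no shift, and I saw no sign of the tray being knocked.
- One planned pose for hook 2 was refused, which is why I used the half-turned grip.

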